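# Unlock the bench power console with its key and swing the cover open

### The arm

A 6-joint arm with a two-finger parallel gripper is mounted at the origin on the work surface. World frame = base frame: x ahead of the robot, y to its left, z up, the work surface at z = 0. Lengths are in mm, angles in rad, forces in N, time in s.
With the tool pointing down it reaches from about 325 to 900 mm from the base axis. Payload 6.1 kg.
Tool frame: the origin (TCP) lies at the very end of the fingers, on their centre line; the grasp point (between the pads) lies r.tcp_to_grasp behind it (r.tcp_to_grasp is the distance from the TCP to the grasp point, in mm); z points along the fingers, x is the direction in which the jaws open and shut, and the axes are right-handed (so a half turn about z gives the same grasp; the last joint's range is limited). The gripper opens to 87 mm and grips with 3 to 60 N. Pads are 19 mm wide; open, the fingers measure 117 mm over their backs; the gripper's body (75 mm by 190 mm) begins 51 mm behind the grasp point.
Start: joints at [1.221, 0.22, 1.526, -0, 1.395, -0.126], TCP at [138.709, 609.406, 222.538] pointing down, gripper open.
Joint ranges: [-2.98, 2.98], [-0.91, 2.08], [0.09, 2.57], [-1.24, 4.39], [0.2, 2.65], [-2.68, 2.68]. Speed limits (rad/s): [2.57, 2.57, 3.01, 3.14, 3.14, 3.14].

### API

Orientations are given as a rotation vector (axis times angle).
In Python, from plant import r gives the robot as it stands.
- The arm moves only by the tool move_arm, never from a script. Its argument "targets" is a list of rows, each a list of 3 entries, a list of its own where there are three numbers: the turn, a rotation vector about the tool's x, y, z in rad, then the shift along the tool's x, y, z in m, then the opening, from 0 (shut) to 1 (fully open). In form: [[[wx, wy, wz], [tx, ty, tz], fingers], ...]. A call has 1 to 20 rows; each row shifts and turns the pose as measured when the row begins, along the tool's axes as they then stand; what a row does not reach is not made up. A row lasts 1/10 s, in which the tool goes at most 50 mm and 8.59 degrees, less where a joint would pass 70% of its speed; a pose out of reach is approached as far as the arm can. A call is refused whole if a number of a shift passes 0.05 or a number of a turn 0.15, either way. A call with a gripper value outside its range is refused whole. The fingers move at their own pace and stop on an object; "squeeze" is the grip in N (left out, the last holds). Time passes only in rows, so rows that do not move let the fingers close. It gives the time, the measured TCP pose, the force and the opening at its end, in the units of the state.
- r.observe(): the state, without advancing time (a new reading comes with each control period).
- r.grab_frame(name): name is "scene" or "top" or "wrist"; returns a dict with "frame" (420x560x3 uint8, red, green, blue), "fx", "fy", "cx", "cy" (pixels), "extrinsics" (4x4, takes a point from camera to world coordinates). Camera axes: x right, y up, looking along -z (the intrinsics and any distortion apply to the point x, -y, -z); pixel columns grow to the right and rows downward; lengths in mm; the calibration is good to about 2 mm. A picture is of the moment at which its call begins. There is no depth.
- r.sign_off(): hands the job in, once; it reports no verdict.
Trained networks look in the newest picture that a camera, given by its name, has taken for a name from the list of things; names that differ only in an ending like _2 or _b are one class to them, and where a whole thing is asked for, a point or a joint stands for the part that bears it (a point fixed in the world has none). Each returns a list of dicts, best first, with "confidence" (0 to 1); they miss things now and then, are a little off and sometimes report something else, mostly with a low value. They report only what shows in the picture. A call takes as long as a camera call.
- r.trace(target, camera): "pixels" (420x560 bool, what is visible of it) and "uv" ([column, row] in pixels, amid what is visible of it).
The state is a dict: "time_s": time; "joints": joint angles; "qd": joint speeds; "tau": joint torques, N m; "tcp_pos": TCP position; "orientation": TCP orientation; "ft_force": force on the tool from outside, world axes, zero at the start; "wrist_torque": the same for the moment, N m; "opening": finger opening in mm.
Only numpy, scipy, OpenCV 4.12 (cv2) and the standard library are available. Lean on these libraries where they do the work, as an engineer would, in place of code of your own. Each camera call takes 0.05 s, during which the arm holds its last target. There are 200 camera calls.

### The job

A breaker has tripped in the lab bench's sloping power console. Take the panel key from the wooden tool block, push it fully home in the lock of the console's cover and give it a quarter turn clockwise, then swing the cover all the way back to its stop so that the breakers can be reached. Leave the key in the lock, and do not disturb the beaker, the reagent bottle or the nut spinner in the block.

Things in the scene. Friction and masses are not known exactly. Their poses are not given: they have to be found in the camera images.
- console: Bench power console: cream sheet-steel case fixed to the bench, 240 mm deep (its x), 220 mm wide (its y). Its top slopes: 85 mm high at the front (-x), 163 mm at the back, rising 18 degrees towards +x. Three blue sockets on the back face; breakers inside, up to 100 mm above the bench. Origin: centre of the underside, on the bench. Yaw within 0.25 rad
- cover (a joint): angle of the console's sloping top cover, 0 = shut, 1.75 rad = at its stop, 10 degrees past upright. Hinged along its left edge (console's +y side); its right edge swings up and over to the left. The hinge is stiff (0.7 N m friction): the cover stays where it is left. Locked, it cannot rise more than 0.01 rad
- latch (a joint): angle of the cam lock in the cover. 0 = locked (the barrel's slot in line with the slot in the plate), 1.571 rad = unlocked, at its stop. It turns clockwise seen from outside, frees the cover from about 1.25 rad, stays where it is left and takes 0.12 N m. Once turned, it traps the key in the lock
- keyhole (a point): centre of the keyhole on the outer face of the 40 mm square steel lock plate (2 mm proud of the cover), 47 mm in from the free edge, halfway up the slope. Axes move with the cover: x up the slope, along the hinge; y towards the hinge; z out of the cover. The slot is 24 mm along y, 8 mm along x, 7 mm deep, then the barrel's slot of the same size
- cover_hinge (a point): middle of the hinge line, at the underside of the cover; axes move with the cover as for the keyhole, x along the hinge. The cover is a cream plate 262 mm along the hinge, 232 mm across, 5 mm thick, 0.4 kg, with no handle: it is lifted by the turned key (about 7 N) and, once partly open, can be pushed from underneath
- cover_edge (a point): middle of the cover's free edge (232 mm from the hinge, halfway through its thickness); the edge overhangs the case by 12 mm. Axes as for the keyhole
- key: Plain steel panel key, 70 g, 68 mm tall, upright in a hole of the block. Origin: centre of its bottom face; z up its stem. Bit 21 (x) by 6.5 (y) by 7 mm high; neck 7 mm dia to z = 16; collar 20 mm dia, z = 16 to 22, sits on the lock plate when fully home (origin 16 mm below its face); stem 8.4 mm dia; T-bar to hold, 56 (x) by 10 mm (y), z = 50 to 68. A half turn makes no difference
- block: Wooden tool block 60 (x) by 130 (y) by 40 mm high, fixed to the bench. Origin: centre of the underside. Two holes 23 mm in diameter, 22 mm deep, at y = -32 and +32 mm: one holds the key, the other the nut spinner. The key's T-bar lies along the block's y within 0.35 rad
- nut_spinner: Nut spinner with a black handle 25 mm in diameter, 97 mm tall, standing in the other hole of the block. Bystander. Origin: centre of its bottom face
- beaker: Glass beaker 68 mm in diameter, 85 mm tall, on the bench. Bystander. Origin: centre of its underside
- reagent_bottle: Amber glass bottle with a black cap, 62 mm in diameter, 130 mm tall, on the bench. Bystander. Origin: centre of its underside

How it is judged:
By the outcome, as a careful person would: the job done as asked, in the order asked, and still so for the second after the job is handed in, with the robot touching nothing.
It also fails if it takes over 66 s, if anything falls off the work surface, if the arm or the gripper's body presses on something with over 40 N, if the wrist force passes 120 N, or if a joint passes its speed limit or range.

## Working session

There is one attempt and no reset: what is moved stays moved. The work goes in short steps, Python scripts to look and compute and a tool call to move; the robot and the scene stay as the last step left them, time stands still between calls to the robot, and variables do not carry over. Pictures are saved under pics/ and viewed, about 8 in all and at most 12, crops included, and the job is handed in when it is done.

Besides the shell and the picture viewer there is one more tool, called in YAML: its name, and indented under it one key for each argument. move_arm: Moves the arm, as the interface text tells. Its arguments: {"type":"object","properties":{"targets":{"type":"array","items":{"type":"array"}},"squeeze":{"type":"number"}},"required":["targets"]}

```bash
mkdir -p pics; ls; python3 - <<'E'
from plant import r
import cv2,numpy as np
print(r.tcp_to_grasp, r.observe())
ims=[]
for c in ["scene","top","wrist"]:
    f=r.grab_frame(c); ims.append(f["frame"][:,:,::-1]); print(c,f["fx"],f["cx"],f["cy"],[k for k in f], np.round(f["extrinsics"],3).tolist())
    for t in ["console","keyhole","key","block","nut_spinner","beaker","reagent_bottle"]:
        d=r.trace(t,c)
        print(t,[(round(x["confidence"],2),np.round(x["uv"]).tolist(),int(x["pixels"].sum())) for x in d[:2]])
    cv2.imwrite(f"pics/{c}0.png",ims[-1])
cv2.imwrite("pics/a.png",cv2.resize(np.hstack(ims[:2]),(800,300)))
E
```

```text
pics
18.700000000000003 {'time_s': 0.0, 'joints': array([ 1.22087564e+00,  2.21229695e-01,  1.52761540e+00,  4.35150109e-06,
        1.39471478e+00, -1.26078763e-01]), 'qd': array([-0.00027383,  0.00057429, -0.00140681,  0.00158199,  0.00174785,
        0.00078882]), 'tau': array([-6.48708774e-04, -4.94613361e+01, -3.87372422e+01,  6.99691870e-02,
        5.73683158e-02, -1.31162487e-04]), 'tcp_pos': array([138.50792633, 608.81451917, 221.4327897 ]), 'orientation': array([ 2.45485231,  1.95879769, -0.00264123]), 'ft_force': array([-0.50976162,  0.35298152, -0.1246915 ]), 'wrist_torque': array([-0.01185644,  0.05185159, -0.00620649]), 'opening': 86.90229756781312}
scene 410.7870889466294 279.8191137652238 209.01114287470483 ['frame', 'fx', 'fy', 'cx', 'cy', 'extrinsics'] [[0.85, -0.417, 0.322, 890.8], [0.527, 0.663, -0.532, -513.27], [0.008, 0.622, 0.783, 904.468], [0.0, 0.0, 0.0, 1.0]]
console [(0.93, [276.0, 215.0], 9655)]
keyhole [(0.83, [274.0, 207.0], 6912)]
key [(0.51, [192.0, 285.0], 159)]
block [(0.82, [190.0, 308.0], 1437)]
nut_spinner [(0.69, [177.0, 307.0], 261)]
beaker [(0
[... 244 characters left out ...]
 [-1.0, -0.015, -0.002, 59.292], [-0.005, 0.232, 0.973, 1063.916], [0.0, 0.0, 0.0, 1.0]]
console [(0.59, [291.0, 226.0], 9628)]
keyhole [(0.76, [294.0, 224.0], 9892)]
key [(0.47, [390.0, 247.0], 144)]
block [(0.85, [398.0, 251.0], 906)]
nut_spinner [(0.43, [422.0, 241.0], 113)]
beaker [(0.7, [412.0, 179.0], 633)]
reagent_bottle [(0.87, [149.0, 255.0], 660), (0.75, [291.0, 228.0], 9742)]
wrist 377.581211393321 280.4383174321483 212.60682273507194 ['frame', 'fx', 'fy', 'cx', 'cy', 'extrinsics'] [[0.222, -0.932, -0.286, 61.379], [0.975, 0.212, 0.066, 627.266], [-0.001, -0.293, 0.956, 384.833], [0.0, 0.0, 0.0, 1.0]]
console []
keyhole []
key []
block []
nut_spinner []
beaker []
reagent_bottle []
```

View pics/a.png

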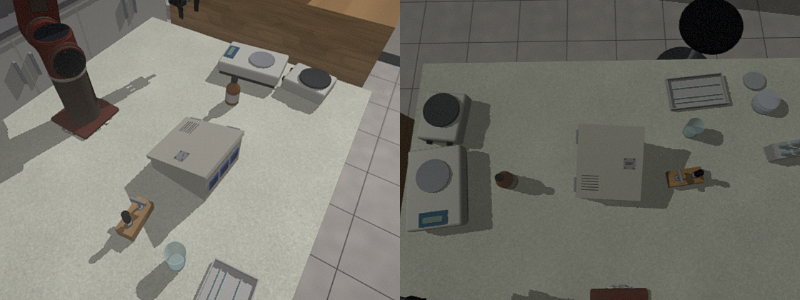

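```bash
python3 - <<'E'
import cv2,numpy as np
a=cv2.imread("pics/scene0.png")[90:400,150:370]; b=cv2.imread("pics/top0.png")[130:310,210:450]
a=cv2.resize(a,None,fx=1.9,fy=1.9,interpolation=2);b=cv2.resize(b,(380,285),interpolation=2)
b=np.vstack([b,np.zeros((a.shape[0]-285,380,3),np.uint8)])
cv2.imwrite("pics/b.png",np.hstack([a,b])[:, :800])
E
```

```text
(no output)
```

View pics/b.png

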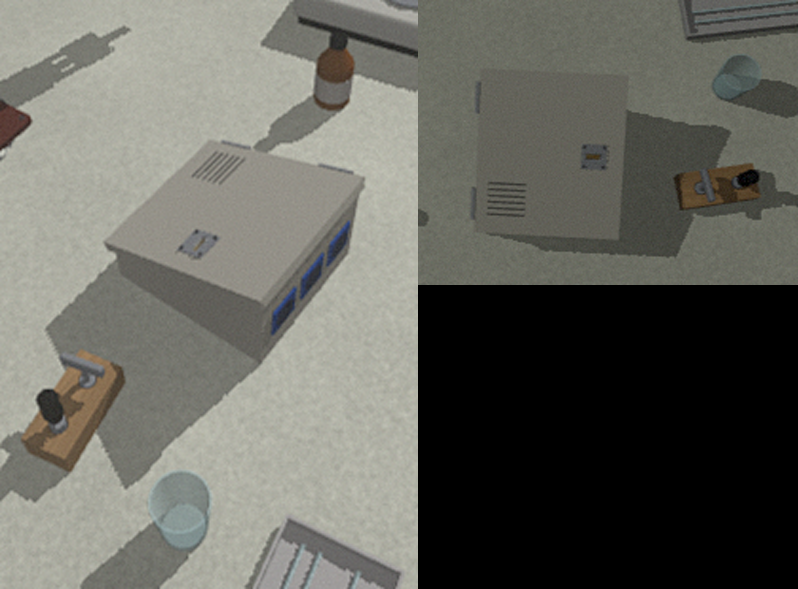

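Top view (crop): the slot is at full-frame px ~(322,228) and the T-bar at ~(392,247), lying across the block. Scene view: the slot is at ~(255,218) and the bar at ~(194,281). The beaker, bottle and spinner are clear of both.

```bash
cat > h.py <<'E'
import numpy as np,cv2
from scipy.spatial.transform import Rotation as R
def ray(f,uv):
    E=f["extrinsics"]; d=np.array([(uv[0]-f["cx"])/f["fx"],-(uv[1]-f["cy"])/f["fy"],-1.])
    d=E[:3,:3]@d; return E[:3,3],d/np.linalg.norm(d)
def tri(obs):
    A=np.zeros((3,3));b=np.zeros(3)
    for f,uv in obs:
        o,d=ray(f,uv);P=np.eye(3)-np.outer(d,d);A+=P;b+=P@o
    p=np.linalg.solve(A,b); return p,[np.linalg.norm((np.eye(3)-np.outer(d,d))@(p-o)) for o,d in [ray(f,u) for f,u in obs]]
def onz(f,uv,z):
    o,d=ray(f,uv); return o+d*(z-o[2])/d[2]
def proj(f,p):
    E=f["extrinsics"]; q=E[:3,:3].T@(np.asarray(p)-E[:3,3]); return [f["cx"]+f["fx"]*q[0]/-q[2], f["cy"]-f["fy"]*q[1]/-q[2]]
def rel(ob,Rt,pt):
    "turn rotvec and shift (mm, tool axes) from observed pose to target (R, tcp)"
    R0=R.from_rotvec(ob["orientation"]); return (R0.inv()*Rt).as_rotvec(), R0.inv().apply(np.asarray(pt)-ob["tcp_pos"])
E
python3 - <<'E'
from plant import r
from h import *
s=r.grab_frame("scene");t=r.grab_frame("top")
print("hole",tri([(t,(321.8,228.5)),(s,(254.7,217.9))]))
print("key",tri([(t,(392,246.9)),(s,(194.2,281))]))
c=lambda x,y:((x-418)/1.583+210,y/1.583+130)
print("bar ends z82",onz(t,c(702,170),82),onz(t,c(712,200),82))
print("hole-side edge",onz(t,c(628,76),165),onz(t,c(618,240),87)); print("other edge",onz(t,c(481,69),165),onz(t,c(474,234),87))
for n in ["reagent_bottle","beaker","nut_spinner","block"]:
    for cam,f in(("top",t),("scene",s)): 
        d=r.trace(n,cam)
        if d: print(n,cam,onz(f,d[0]["uv"],45))
E
```

```text
hole (array([534.81764645, -43.43168675, 130.69179812]), [np.float64(1.8976364114269029), np.float64(1.89763641142686)])
key (array([ 493.51427475, -230.68428413,   75.02241585]), [np.float64(2.007481264738214), np.float64(2.0074812647383102)])
bar ends z82 [ 516.16992566 -225.39701676   82.        ] [ 466.57460572 -237.61822      82.        ]
hole-side edge [653.40623509 -97.73999873 165.        ] [404.54781516 -80.74763852  87.        ]
other edge [668.73772079 132.71884674 165.        ] [417.44824385 149.39141717  87.        ]
reagent_bottle top [484.48814889 405.13244267  45.        ]
reagent_bottle scene [486.01126706 430.08766678  45.        ]
beaker top [ 680.75939271 -312.72300556   45.        ]
beaker scene [ 682.55149532 -301.4218084    45.        ]
nut_spinner top [ 513.26939017 -310.72856323   45.        ]
nut_spinner scene [ 483.71783869 -286.31476277   45.        ]
block top [ 484.04425799 -256.33230594   45.        ]
block scene [ 515.24716011 -284.18447156   45.        ]
```

move_arm:
  targets:
    - [[0, 0, -0.03], [-0.039, 0.028, 0.002], 0.5]
    - [[0, 0, 0], [-0.039, 0.028, 0.002], 0.5]
    - [[0, 0, 0], [-0.039, 0.028, 0.002], 0.5]
    - [[0, 0, 0], [-0.039, 0.028, 0.002], 0.5]
    - [[0, 0, 0], [-0.039, 0.028, 0.002], 0.5]
    - [[0, 0, 0], [-0.039, 0.028, 0.002], 0.5]
    - [[0, 0, 0], [-0.039, 0.028, 0.002], 0.5]
    - [[0, 0, 0], [-0.039, 0.028, 0.002], 0.5]
    - [[0, 0, 0], [-0.039, 0.028, 0.002], 0.5]
    - [[0, 0, 0], [-0.039, 0.028, 0.002], 0.5]
    - [[0, 0, 0], [-0.039, 0.028, 0.002], 0.5]
    - [[0, 0, 0], [-0.039, 0.028, 0.002], 0.5]
    - [[0, 0, 0], [-0.039, 0.028, 0.002], 0.5]
    - [[0, 0, 0], [-0.039, 0.028, 0.002], 0.5]
    - [[0, 0, 0], [-0.039, 0.028, 0.002], 0.5]
    - [[0, 0, 0], [-0.039, 0.028, 0.002], 0.5]
    - [[0, 0, 0], [-0.039, 0.028, 0.002], 0.5]
    - [[0, 0, 0], [-0.039, 0.028, 0.002], 0.5]

```text
time_s: 3.5
tcp_pos: [511.1, -200.0, 189.0]
orientation: [2.408, 2.002, 0.023]
ft_force: [1.3, 0.0, 0.1]
opening: 43.5
```

```bash
cat >> h.py <<'E'
def down(yaw,tilt=0):
    "tool z down, tool x at yaw; tilt: tool z leans forward along tool x by tilt"
    x=np.array([np.cos(yaw),np.sin(yaw),0]);z=np.array([0,0,-1.]);
    return R.from_matrix(np.c_[x,np.cross(z,x),z])
E
python3 - <<'E'
from plant import r
from h import *
o=r.observe(); print(o["joints"],o["tcp_pos"],o["orientation"],o["opening"])
print(rel(o,down(1.81),[493,-231,180]))
E
```

```text
[-0.5233352   0.05258463  1.7764463   0.0110365   1.29836224 -1.91335134] [ 511.13326306 -199.97261304  188.9921178 ] [2.40831714 2.00213131 0.02332871] 43.4547122989269
(array([ 0.01780866, -0.00162494, -0.42286691]), array([-33.86392119, -12.31039532,   8.6058795 ]))
```

move_arm:
  targets:
    - [[0.018, 0, -0.14], [-0.015, -0.005, 0.004], 0.5]
    - [[0, 0, -0.14], [-0.01, -0.005, 0.004], 0.5]
    - [[0, 0, -0.14], [-0.007, -0.005, 0], 0.5]
    - [[0, 0, 0], [0, 0, 0], 0.5]

```text
time_s: 3.9
tcp_pos: [494.7, -239.8, 179.4]
orientation: [-1.933, -2.473, -0.003]
ft_force: [0.4, 0.6, 0.1]
opening: 43.6
```

```bash
python3 - <<'E'
from plant import r
from h import *
f=r.grab_frame("wrist"); cv2.imwrite("pics/w1.png",f["frame"][:,:,::-1])
o=r.observe(); print(o["joints"],o["tcp_pos"],o["orientation"])
print(proj(f,o["tcp_pos"]))
for d in r.trace("key","wrist")[:2]:
    ys,xs=np.nonzero(d["pixels"]); print(d["confidence"],d["uv"],len(xs),xs.min(),xs.max(),ys.min(),ys.max())
E
```

```text
[-5.95186700e-01  7.76905978e-02  1.76868240e+00  2.37189393e-03
  1.29783475e+00 -2.40671098e+00] [ 494.81850613 -239.17084007  179.34544372] [-1.93771701 -2.46930391 -0.00328818]
[np.float64(282.7553599377429), np.float64(273.247022236881)]
0.81 [288.8, 208.7] 1236 276 300 174 251
0.5 [538.3, 243.3] 8533 493 559 149 385
```

View pics/w1.png

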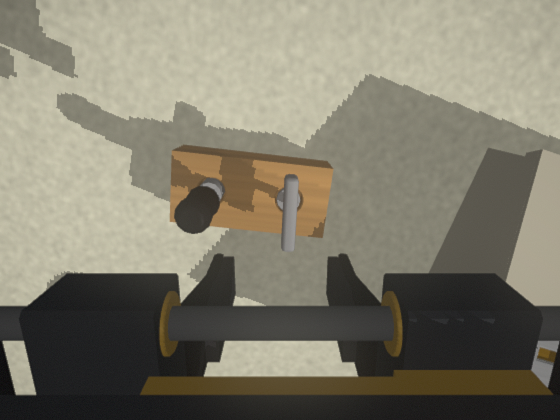

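The wrist view shows the bar running from (292,177) to (288,250). The spinner handle is at (195,210), and the two fingers straddle the bar's column.

```bash
python3 - <<'E'
from plant import r
from h import *
f=r.grab_frame("wrist");o=r.observe()
a,b=onz(f,(291.5,177),86),onz(f,(288.5,249),86); m=(a+b)/2
print(a,b,m,np.linalg.norm(a-b)); d=a-b; yaw=np.arctan2(d[1],d[0]); print(yaw)
print("rel",rel(o,down(yaw+np.pi/2),[m[0],m[1],60]))
E
```

```text
[ 467.4117019  -237.93414085   86.        ] [ 519.73454664 -226.97021147   86.        ] [ 493.57312427 -232.45217616   86.        ] 53.45921650692319
-2.93503740027478
rel (array([ 5.14957730e-03,  6.00913140e-04, -3.10780716e+00]), array([  5.68109962,  -0.25196149, 119.68818781]))
```

move_arm:
  targets:
    - [[0.005, 0, 0.034], [0.006, 0, 0.04], 0.5]
    - [[0, 0, 0], [0, 0, 0.04], 0.5]
    - [[0, 0, 0], [0, 0, 0.03], 0.5]
    - [[0, 0, 0], [0, 0, 0.009], 0.5]
    - [[0, 0, 0], [0, 0, 0], 0.5]

```text
time_s: 4.55
tcp_pos: [497.8, -230.3, 61.7]
orientation: [1.991, 2.426, 0.0]
ft_force: [-0.1, -0.7, 0.4]
opening: 43.6
```

```bash
python3 - <<'E'
from plant import r
from h import *
o=r.observe(); print("rel",rel(o,down(1.777),[493.6,-232.4,60]),o["ft_force"])
E
```

```text
rel (array([ 0.00216484,  0.0024167 , -0.01003786]), array([-1.28567851, -4.49928576,  1.65578077])) [-0.09410803 -0.66909756  0.41824056]
```

move_arm:
  targets:
    - [[0, 0, -0.01], [-0.001, -0.0045, 0.0015], 0.5]
    - [[0, 0, 0], [0, 0, 0], 0.3]
    - [[0, 0, 0], [0, 0, 0], 0]
    - [[0, 0, 0], [0, 0, 0], 0]
    - [[0, 0, 0], [0, 0, 0], 0]
    - [[0, 0, 0], [0, 0, 0], 0]
    - [[0, 0, 0], [0, 0, 0], 0]
  squeeze: 45

```text
time_s: 5.25
tcp_pos: [497.5, -234.2, 67.3]
orientation: [1.973, 2.427, 0.003]
ft_force: [1.0, 1.9, -1.9]
opening: 9.5
```

```bash
python3 - <<'E'
from plant import r
from h import *
o=r.observe(); print(o["tcp_pos"],o["orientation"],o["ft_force"],o["wrist_torque"],o["opening"])
f=r.grab_frame("wrist"); cv2.imwrite("pics/w2.png",f["frame"][:,:,::-1])
o=r.observe(); print(o["tcp_pos"],o["orientation"],o["ft_force"],o["wrist_torque"],o["opening"])
E
```

```text
[ 497.46766827 -234.17107255   67.25770956] [1.97346024 2.42698734 0.00283976] [ 1.03540097  1.87200127 -1.86133507] [0.35417351 0.02804375 0.03590226] 9.48575670706987
[ 497.51887839 -234.20108034   67.25414588] [1.97327449 2.42698142 0.00276519] [ 0.81803649  2.10687    -0.08432633] [0.4149495  0.0421963  0.01354494] 9.735635850052555
```

View pics/w2.png

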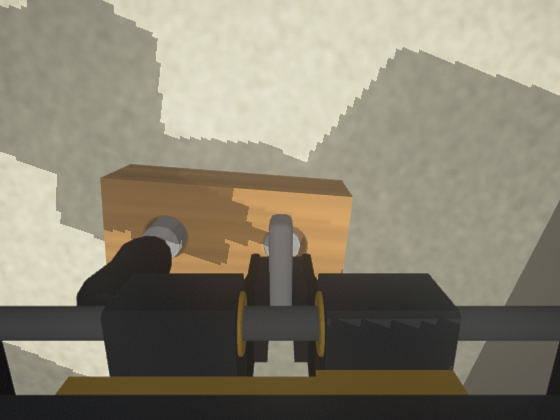

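```bash
python3 - <<'E'
from plant import r
from h import *
f=r.grab_frame("wrist");o=r.observe()
for z in(80,86,92): print(onz(f,(281,216),z))
print(o["joints"],o["tcp_pos"])
print(f["extrinsics"][:3,3], R.from_rotvec(o["orientation"]).inv().apply(f["extrinsics"][:3,3]-o["tcp_pos"]))
r.grab_frame("top"); r.grab_frame("scene")
for c in("top","scene"):
    d=r.trace("key",c); print([(x["confidence"],x["uv"]) for x in d])
E
```

```text
[ 465.85966208 -240.90385302   80.        ]
[ 463.92695204 -241.24684561   86.        ]
[ 461.994242   -241.58983821   92.        ]
[-5.83652370e-01  1.99079122e-01  1.86327449e+00  3.78040401e-04
  1.06555088e+00 -2.36021626e+00] [ 497.49601623 -234.21792641   67.23082402]
[ 417.9662148  -249.40336787  228.68277031] [  -0.16517791  -79.35643684 -162.24933454]
[]
[(0.47, [200.4, 288.3])]
```

move_arm:
  targets:
    - [[0, 0, 0], [0, 0, 0], 0.4]
    - [[0, 0, 0], [0, 0, 0], 0.4]
    - [[0, 0, 0], [0, -0.006, 0.008], 0.4]
    - [[0, 0, 0], [0, 0, 0], 0.4]

```text
time_s: 5.95
tcp_pos: [491.4, -236.8, 58.5]
orientation: [1.971, 2.426, 0.0]
ft_force: [-0.2, -0.4, -0.1]
opening: 31.7
```

```bash
python3 - <<'E'
from plant import r
from h import *
o=r.observe(); print("rel",rel(o,down(1.777),[492.5,-233.5,60]),o["ft_force"],o["tcp_pos"])
E
```

```text
rel (array([9.71841872e-03, 1.19005993e-02, 2.00848204e-05]), array([ 2.94301293,  1.73988128, -1.52633635])) [-0.19328763 -0.4433372  -0.06365551] [ 491.41774089 -236.75157502   58.49195832]
```

move_arm:
  targets:
    - [[0.01, 0.012, 0], [0.003, 0.0015, 0], 0.4]
    - [[0, 0, 0], [0, 0, 0], 0]
    - [[0, 0, 0], [0, 0, 0], 0]
    - [[0, 0, 0], [0, 0, 0], 0]
    - [[0, 0, 0], [0, 0, 0], 0]

```text
time_s: 6.45
tcp_pos: [492.2, -233.6, 58.2]
orientation: [-1.98, -2.436, 0.001]
ft_force: [-0.7, 0.1, -0.7]
opening: 10.5
```

```bash
python3 - <<'E'
from plant import r
from h import *
o=r.observe(); print("rel",rel(o,down(1.777),[492.5,-233.5,60]),o["ft_force"],o["tcp_pos"],o["opening"])
f=r.grab_frame("wrist");
d=r.trace("key","wrist")
for x in d[:1]: ys,xs=np.nonzero(x["pixels"]);print(x["confidence"],x["uv"],ys.min(),xs[ys==ys.min()].mean(),[onz(f,(280.5,ys.min()),z) for z in(80,86)])
E
```

```text
rel (array([-0.00140019, -0.00110592, -0.00045369]), array([ 0.01062134,  0.33192811, -1.8450225 ])) [-0.70632788  0.13449433 -0.72087207] [ 492.17429712 -233.57674191   58.15543354] 10.498904870370207
0.71 [284.0, 277.5] 231 284.0 [array([ 464.18228162, -239.89961857,   80.        ]), array([ 462.07447324, -240.33562833,   86.        ])]
```

move_arm:
  targets:
    - [[0, 0, 0], [0, 0, 0], 0]
    - [[0, 0, 0], [0, 0, -0.03], 0]
    - [[0, 0, 0], [0, 0, -0.05], 0]
    - [[0, 0, 0.07], [0, 0, -0.05], 0]
    - [[0, 0, 0.14], [0.02, 0, -0.015], 0]
    - [[0, 0, 0.14], [0.02, 0, 0], 0]
    - [[0, 0, 0.14], [0.02, 0, 0], 0]
    - [[0, 0, 0.14], [0.02, 0, 0], 0]
    - [[0, 0, 0.14], [0, 0, 0], 0]
    - [[0, 0, 0.14], [0, 0, 0], 0]

```text
time_s: 7.55
tcp_pos: [499.1, -151.9, 209.6]
orientation: [-2.874, -1.267, -0.003]
ft_force: [-0.7, -0.1, -0.0]
opening: 9.4
```

```bash
cat >> h.py <<'E'
def cons(yaw,th=0.,slope=np.radians(18)):
    "cover axes: x up slope, y to hinge, z out; th = cover angle"
    c=R.from_euler("z",yaw)*R.from_euler("y",-slope)
    return c*R.from_euler("x",-th*-1 if False else th)
FLIP=R.from_rotvec([np.pi,0,0])   # tool x = cover x, tool z = -cover z
E
python3 - <<'E'
from plant import r
from h import *
o=r.observe(); c=cons(-0.068); print(c.as_matrix().round(2))
H=np.array([535,-43.4,130.7]); n=c.as_matrix()[:,2]
print(rel(o,c*FLIP,H+95*n),o["tcp_pos"],o["opening"],o["joints"],o["ft_force"])
E
```

```text
[[ 0.95  0.07 -0.31]
 [-0.06  1.    0.02]
 [ 0.31  0.    0.95]]
(array([-0.14161335,  0.29070146,  0.89093097]), array([ 86.03418644, -69.61304434, -11.33891147])) [ 499.10972523 -151.86406693  209.57402707] 9.356348874399917 [-4.47748999e-01 -1.89816939e-02  1.80926013e+00  1.76278487e-03
  1.35038832e+00 -1.27879632e+00] [-0.72791983 -0.08542381 -0.01317656]
```

move_arm:
  targets:
    - [[-0.02, 0.042, 0.127], [0.01, -0.008, -0.002], 0]
    - [[-0.02, 0.042, 0.127], [0.01, -0.008, -0.002], 0]
    - [[-0.02, 0.042, 0.127], [0.01, -0.01, -0.002], 0]
    - [[-0.02, 0.042, 0.127], [0.01, -0.01, -0.002], 0]
    - [[-0.02, 0.042, 0.127], [0, -0.012, 0], 0]
    - [[-0.02, 0.042, 0.127], [0, -0.012, 0], 0]
    - [[-0.02, 0.042, 0.127], [0, -0.012, 0], 0]

```text
time_s: 8.25
tcp_pos: [504.1, -62.3, 218.3]
orientation: [3.089, -0.166, 0.507]
ft_force: [0.9, 0.5, -1.0]
opening: 9.4
```

```bash
sed -i 's/-th\*-1 if False else th/-th/' h.py
python3 - <<'E'
from plant import r
from h import *
o=r.observe(); c=cons(-0.068)
H=np.array([535,-43.4,130.7]); n=c.as_matrix()[:,2]
print(rel(o,c*FLIP,H+95*n),o["tcp_pos"],o["opening"],o["joints"],o["ft_force"])
E
```

```text
(array([ 0.00185547, -0.01098694, -0.039222  ]), array([  0.25349705, -21.0041279 ,  -2.56791146])) [504.0720176  -62.3255739  218.31423205] 9.395807358354606 [-0.33482167 -0.33864371  2.1020983   0.09412063  1.06514116 -0.2598898 ] [ 0.87496375  0.45559574 -1.04422922]
```

move_arm:
  targets:
    - [[0.002, -0.011, -0.039], [0, -0.021, -0.002], 0]
    - [[0, 0, 0], [0, 0, 0], 0]

```text
time_s: 8.45
tcp_pos: [503.8, -39.2, 219.6]
orientation: [3.091, -0.108, 0.49]
ft_force: [0.1, -0.9, 0.4]
opening: 9.6
```

```bash
python3 - <<'E'
from plant import r
from h import *
f=r.grab_frame("wrist"); cv2.imwrite("pics/w3.png",f["frame"][:,:,::-1])
g=f["frame"][100:280,180:400,::-1]; cv2.imwrite("pics/w3c.png",cv2.resize(g,None,fx=3.3,fy=3.3,interpolation=2))
o=r.observe();c=cons(-0.068); H=np.array([535,-43.4,130.7]); n=c.as_matrix()[:,2]
print(rel(o,c*FLIP,H+95*n),proj(f,H),proj(f,o["tcp_pos"]),o["joints"])
E
```

```text
(array([ 4.03861644e-05,  7.91465433e-04, -2.86581661e-03]), array([ 2.70984812,  1.22754848, -1.08905904])) [np.float64(281.8740051367761), np.float64(217.93564285269198)] [np.float64(277.15795478674914), np.float64(276.1277385419252)] [-0.28028901 -0.3377932   2.09743444  0.07381304  1.07631276 -0.23445014]
```

View pics/w3c.png

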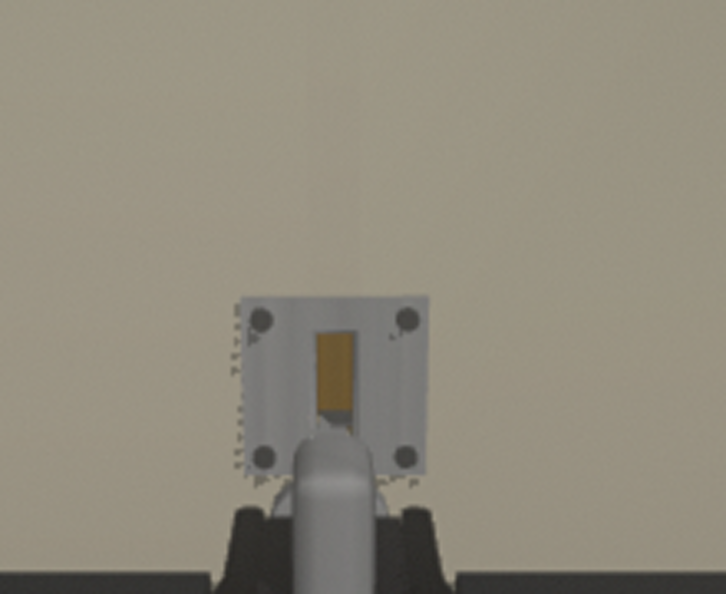

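The lock plate is centred at full px ~(281.6,217.5) and H projects to (281.9,217.9), so H is confirmed. The bar is centred at column ~281 and its long axis is in line with the slot.

```bash
python3 - <<'E'
from plant import r
from h import *
c=cons(-0.068); H=np.array([535,-43.4,130.7]); n=c.as_matrix()[:,2]
for i in range(3):
    f=r.grab_frame("wrist");o=r.observe();
    a,b=rel(o,c*FLIP,H+95*n); print(a.round(4),b.round(2),np.round(proj(f,H),1),np.round(proj(f,o["tcp_pos"]),1), R.from_rotvec(o["orientation"]).inv().apply(f["extrinsics"][:3,3]-o["tcp_pos"]).round(2))
img=f["frame"]; g=cv2.cvtColor(img,cv2.COLOR_RGB2HSV)
m=((g[:,:,1]>90)&(img[:,:,0]>110)).astype(np.uint8); m=m[180:240,250:320]
ys,xs=np.nonzero(m); print("gold",xs.min()+250,xs.max()+250,ys.min()+180,ys.max()+180)
print(img[222,255:312].sum(1)); print(img[250,255:312].sum(1))
E
```

```text
[ 0.0004  0.0009 -0.0035] [ 2.55  0.55 -1.21] [282.4 216.9] [278.1 276.1] [   0.81  -81.07 -162.1 ]
[ 0.0007  0.001  -0.0042] [ 2.41  0.11 -1.27] [282.2 216. ] [278.1 275.7] [   0.81  -80.89 -162.02]
[ 0.0008  0.0009 -0.0048] [ 2.29 -0.18 -1.27] [282.  215.4] [278.  275.5] [   0.87  -80.73 -161.97]
gold 276 280 212 227
[366 361 357 356 356 364 369 370 373 361 363 359 358 355 354 358 360 361
 359 372 352 244 224 230 230 232 234 235 230 232 231 240 286 298 356 360
 361 360 363 362 360 362 365 363 358 352 362 365 371 364 360 359 357 360
 383 430 431]
[428 426 425 424 425 426 430 416 310 248 263 309 349 295 245 276 292 313
 332 346 361 365 372 374 376 378 376 378 381 383 381 382 375 368 364 355
 351 314 282 331 335 382 419 424 422 420 422 423 425 419 425 423 419 420
 424 421 423]
```

move_arm:
  targets:
    - [[0, 0, 0], [0.0007, 0, 0.02], 0]
    - [[0, 0, 0], [0, 0, 0.02], 0]
    - [[0, 0, 0], [0, 0, 0.009], 0]
    - [[0, 0, 0], [0, 0, 0], 0]

```text
time_s: 9.05
tcp_pos: [521.1, -46.2, 172.2]
orientation: [3.088, -0.119, 0.49]
ft_force: [-0.9, -0.0, -1.1]
opening: 9.3
```

```bash
cat > look.py <<'E'
from plant import r
from h import *
import sys
c=cons(-0.068); H=np.array([535,-43.4,130.7]); n=c.as_matrix()[:,2]
o=r.observe(); a,b=rel(o,c*FLIP,H+24*n)
print("to home:",a.round(4),b.round(2),"F tool",R.from_rotvec(o["orientation"]).inv().apply(o["ft_force"]).round(1),"M",R.from_rotvec(o["orientation"]).inv().apply(o["wrist_torque"]).round(2),o["opening"].round(1),o["joints"].round(2))
if len(sys.argv)>1:
    f=r.grab_frame("wrist"); g=f["frame"][150:290,190:380,::-1]; cv2.imwrite(sys.argv[1],cv2.resize(g,None,fx=4,fy=4,interpolation=2))
E
python3 look.py pics/w4.png
```

```text
Traceback (most recent call last):
  File "look.py", line 6, in <module>
    print("to home:",a.round(4),b.round(2),"F tool",R.from_rotvec(o["orientation"]).inv().apply(o["ft_force"]).round(1),"M",R.from_rotvec(o["orientation"]).inv().apply(o["wrist_torque"]).round(2),o["opening"].round(1),o["joints"].round(2))
                                                                                                                                                                                                    ^^^^^^^^^^^^^^^^^^
AttributeError: 'float' object has no attribute 'round'
```

```bash
sed -i 's/o\["opening"\].round(1)/round(o["opening"],1)/' look.py; python3 look.py pics/w4.png
```

```text
to home: [ 0.0031 -0.0003 -0.0087] [ 0.18 -3.79 19.65] F tool [-1.2  0.1  0.8] M [-0.06 -0.35 -0.03] 9.3 [-0.28 -0.24  2.11  0.08  0.96 -0.24]
```

View pics/w4.png

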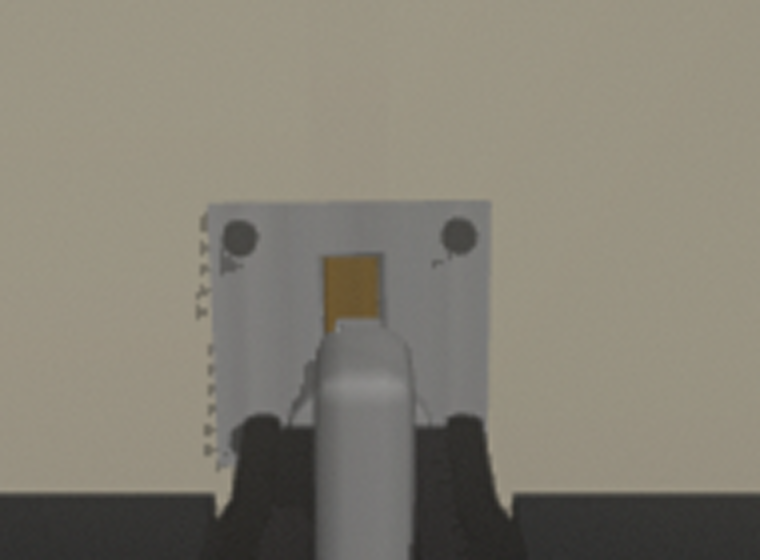

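Slot floor (gold) spans crop columns 322–378, centre 350, in line with the plate. The bit's far end shows at ~(335–378, 320), and the slot's far end is at row 254, so I'll work out both offsets.

```bash
python3 - <<'E'
from plant import r
from h import *
c=cons(-0.068); H=np.array([535,-43.4,130.7]); C=c.as_matrix()
f=r.grab_frame("wrist");o=r.observe()
def at(u,v,h):
    p,d=ray(f,(190+u/4,150+v/4)); p=C.T@(p-H); d=C.T@d; q=p+d*(h-p[2])/d[2]; return q.round(2)
t=C.T@(o["tcp_pos"]-H); print("tcp",t); h=t[2]-40.2; print("bit h",h)
print("plate far edge",at(349,202,0),"slot far end",at(350,254,0))
print("bit far end, bottom/top",at(356.5,320,h),at(356.5,320,h+7)); print("bar far end",at(365,323,t[2]+27.8),at(365,330,t[2]+20))
E
```

```text
tcp [ 0.73455557 -3.64548786 44.88784767]
bit h 4.687847668381572
plate far edge [-0.12 20.56  0.  ] slot far end [-0.06 12.86  0.  ]
bit far end, bottom/top [0.79 4.53 4.69] [ 0.82  7.06 11.69]
bar far end [ 1.88 28.8  72.69] [ 1.89 25.22 64.89]
```

move_arm:
  targets:
    - [[0.002, 0, -0.008], [-0.0008, -0.0068, 0], 0]
    - [[0, 0, 0], [0, 0, 0], 0]
    - [[0, 0, 0], [0, 0, 0], 0]

```text
time_s: 9.45
tcp_pos: [522.4, -39.3, 176.0]
orientation: [3.087, -0.105, 0.498]
ft_force: [-0.5, 0.2, -0.4]
opening: 9.4
```

```bash
python3 look.py pics/w5.png
```

```text
to home: [ 0.0019 -0.0059  0.0002] [-1.9   3.23 23.01] F tool [-0.7 -0.2  0.2] M [-0.14 -0.26 -0.03] 9.4 [-0.27 -0.25  2.11  0.07  0.96 -0.23]
```

View pics/w5.png

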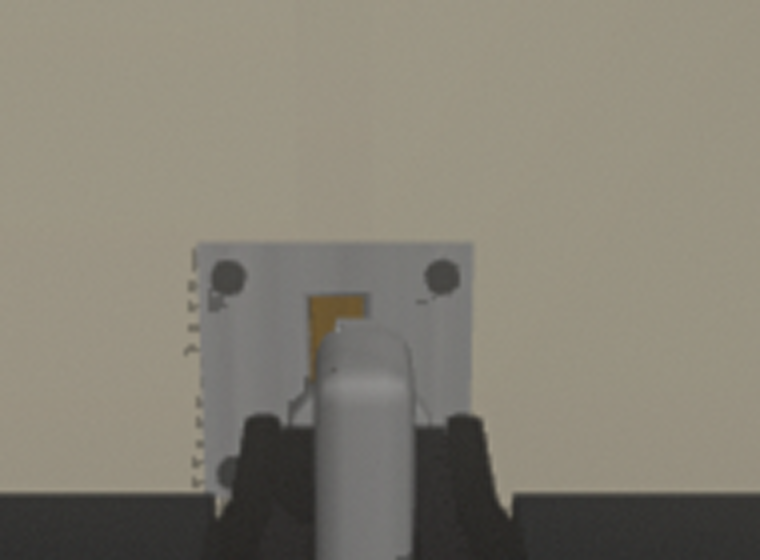

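move_arm:
  targets:
    - [[0.002, -0.005, 0], [-0.003, 0, 0.003], 0]

```text
time_s: 9.6
tcp_pos: [521.1, -39.1, 173.1]
orientation: [3.09, -0.104, 0.494]
ft_force: [0.6, 0.3, -0.5]
opening: 9.2
```

```bash
python3 look.py; python3 look.py pics/w6.png; python3 look.py
```

```text
to home: [ 0.     -0.0026  0.0006] [ 0.32  3.34 20.72] F tool [ 0.4 -0.4  0.6] M [-0.13 -0.31 -0.05] 9.2 [-0.27 -0.24  2.11  0.08  0.96 -0.23]
to home: [ 0.     -0.0026  0.0006] [ 0.32  3.34 20.72] F tool [ 0.4 -0.4  0.6] M [-0.13 -0.31 -0.05] 9.2 [-0.27 -0.24  2.11  0.08  0.96 -0.23]
to home: [-0.0004 -0.0006  0.0005] [ 1.49  3.42 19.89] F tool [-0.9  0.5  0.3] M [-0.08 -0.33 -0.  ] 9.6 [-0.27 -0.24  2.12  0.08  0.96 -0.23]
```

```bash
python3 -c "
from plant import r
for i in range(3): r.grab_frame('wrist')"; python3 look.py pics/w7.png; python3 look.py
```

```text
to home: [-0.0002 -0.0006  0.0001] [ 1.37  3.3  19.89] F tool [0.4 0.1 1.3] M [-0.11 -0.28 -0.02] 9.6 [-0.27 -0.24  2.12  0.08  0.96 -0.23]
to home: [-0.0002 -0.0008  0.    ] [ 1.27  3.26 19.95] F tool [-1.  -0.4  1.3] M [-0.09 -0.25 -0.04] 9.3 [-0.27 -0.24  2.12  0.08  0.96 -0.23]
```

View pics/w7.png

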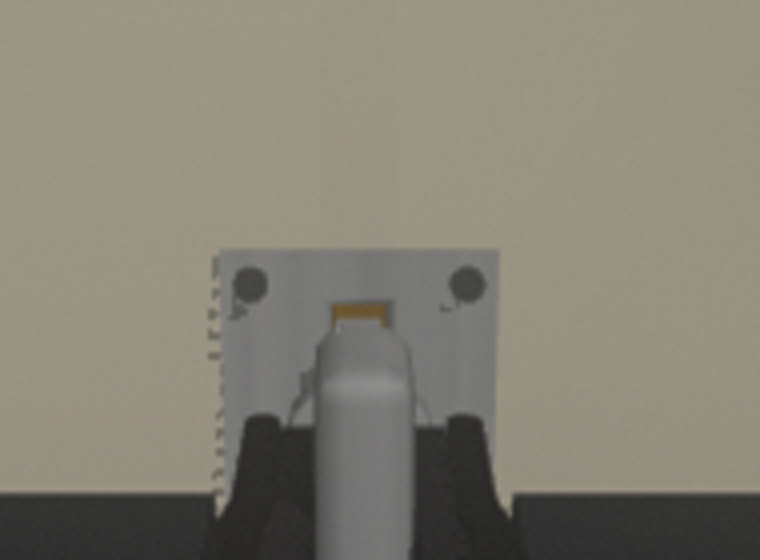

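The bit (336–381) is now centred on the slot (332–385), with ~1.3 mm end clearance. I'll push in.

move_arm:
  targets:
    - [[0, 0, 0], [0, 0, 0.004], 0]
    - [[0, 0, 0], [0, 0, 0.004], 0]
    - [[0, 0, 0], [0, 0, 0.003], 0]
  squeeze: 60

```text
time_s: 10.15
tcp_pos: [524.4, -39.6, 161.3]
orientation: [3.09, -0.105, 0.492]
ft_force: [0.1, -0.0, -0.4]
opening: 9.6
```

```bash
python3 look.py pics/w8.png; python3 look.py
```

```text
to home: [ 0.0001 -0.0017 -0.0001] [0.82 3.08 8.48] F tool [-0.   0.   0.4] M [-0.1  -0.27 -0.03] 9.6 [-0.27 -0.22  2.12  0.08  0.93 -0.23]
to home: [-0.0001 -0.0008 -0.0001] [1.3  3.13 8.  ] F tool [-1.2 -0.1  1.7] M [-0.1  -0.31 -0.05] 9.5 [-0.27 -0.22  2.12  0.08  0.93 -0.23]
```

The bit is 8 mm deep with no contact force.

move_arm:
  targets:
    - [[0, 0, 0], [0, 0, 0.004], 0]
    - [[0, 0, 0], [0, 0, 0.004], 0]
    - [[0, 0, 0], [0, 0, 0.003], 0]

```text
time_s: 10.5
tcp_pos: [528.1, -39.9, 153.8]
orientation: [3.09, -0.103, 0.491]
ft_force: [-35.7, 3.7, 49.5]
opening: 9.3
```

```bash
python3 look.py pics/w9.png; python3 look.py
```

```text
to home: [ 0.0002 -0.0007  0.0012] [-0.34  3.06  0.13] F tool [-18.7  -1.3 -58.2] M [ 0.23 -4.1  -0.03] 9.3 [-0.26 -0.2   2.12  0.08  0.92 -0.23]
to home: [ 0.0002 -0.0001  0.0014] [-0.16  3.09  0.29] F tool [-15.7  -1.8 -38.3] M [ 0.09 -3.27 -0.  ] 9.6 [-0.26 -0.2   2.12  0.08  0.92 -0.23]
```

Force rose to ~58 N at the expected depth (within 0.3 mm), so the collar is on the plate. Next is the turn about the key axis, with the TCP 3 mm off that axis in tool y.

move_arm:
  targets:
    - [[0, 0, 0.05], [-0.0005, 0, -0.0005], 0]
    - [[0, 0, 0.13], [0.0003, 0, 0], 0]
    - [[0, 0, 0.13], [0.0004, 0, 0], 0]
    - [[0, 0, 0.13], [0.0004, 0, 0], 0]
    - [[0, 0, 0.13], [0.0004, 0, 0], 0]

```text
time_s: 11.05
tcp_pos: [527.5, -40.2, 155.1]
orientation: [-2.868, 0.973, -0.46]
ft_force: [-2.8, -0.1, 1.3]
opening: 9.1
```

```bash
cat >> look.py <<'E'
C=R.from_rotvec(o["orientation"]); Kp=o["tcp_pos"]+C.apply([0,3.1,0]); print("key axis in cover frame",c.inv().apply(Kp-H).round(2), "turn so far",((c*FLIP).inv()*C).as_rotvec().round(3))
E
python3 look.py
```

```text
to home: [ 0.0018  0.0026 -0.5861] [1.31 2.3  1.58] F tool [-1.7  1.5 -2.1] M [-0.47 -0.41 -0.11] 9.1 [-0.26 -0.2   2.11  0.07  0.92  0.36]
key axis in cover frame [-1.52  0.06 25.58] turn so far [-0.002 -0.003  0.586]
```

move_arm:
  targets:
    - [[0, 0, 0.13], [0.0006, 0, 0.002], 0]
    - [[0, 0, 0.13], [0.0006, 0, 0.0015], 0]
    - [[0, 0, 0.13], [0.0004, 0, 0.0005], 0]
    - [[0, 0, 0.13], [0.0004, 0, 0.0005], 0]
    - [[0, 0, 0.13], [0.0004, 0, 0.0005], 0]

```text
time_s: 11.55
tcp_pos: [528.5, -41.5, 154.5]
orientation: [-2.322, 1.816, -0.376]
ft_force: [-6.3, 1.4, 6.6]
opening: 9.1
```

```bash
python3 look.py
```

```text
to home: [ 0.0065  0.0075 -1.259 ] [1.05 1.4  0.67] F tool [-2.1  3.6 -8.2] M [-1.04 -0.24 -0.24] 9.1 [-0.27 -0.19  2.11  0.07  0.93  1.03]
key axis in cover frame [-1.94  0.47 24.69] turn so far [-0.007 -0.008  1.259]
```

move_arm:
  targets:
    - [[0, 0, 0.14], [0.0003, -0.0007, 0.001], 0]
    - [[0, 0, 0.14], [0.0003, -0.0005, 0.001], 0]
    - [[0, 0, 0.14], [0, 0, 0.0005], 0]
    - [[0, 0, 0.12], [0, 0, 0.0005], 0]

```text
time_s: 11.95
tcp_pos: [528.2, -42.5, 154.4]
orientation: [-1.706, 2.347, -0.283]
ft_force: [-6.2, 0.7, 6.1]
opening: 9.4
```

```bash
python3 look.py;python3 look.py pics/w10.png
```

```text
to home: [ 0.0169  0.0084 -1.8163] [0.59 0.68 0.66] F tool [ 0.8  4.1 -7.6] M [-1.    0.35 -0.97] 9.4 [-0.26 -0.19  2.1   0.07  0.94  1.59]
key axis in cover frame [-2.19  1.16 24.69] turn so far [-0.017 -0.008  1.816]
to home: [ 0.0169  0.0084 -1.8163] [0.59 0.68 0.66] F tool [ 0.8  4.1 -7.6] M [-1.    0.35 -0.97] 9.4 [-0.26 -0.19  2.1   0.07  0.94  1.59]
key axis in cover frame [-2.19  1.16 24.69] turn so far [-0.017 -0.008  1.816]
```

View pics/w10.png

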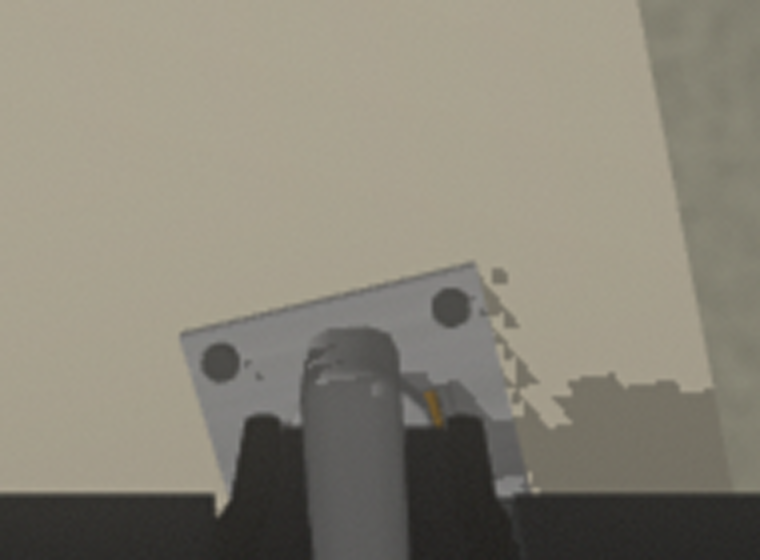

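The bar is now across the slot and the moment climbed to ~1 N m, so the latch is at its stop. I'll ease the twist, then swing the cover about the hinge.

move_arm:
  targets:
    - [[0, 0, -0.14], [0, 0, 0], 0]
    - [[0, 0, -0.03], [0, 0, 0], 0]

```text
time_s: 12.2
tcp_pos: [528.0, -42.8, 154.5]
orientation: [-1.909, 2.206, -0.312]
ft_force: [-1.1, -0.1, 1.0]
opening: 9.4
```

```bash
python3 look.py
cat > arc.py <<'E'
# per-row step about the hinge, in tool axes, from the present pose; also cover angle implied by tool
from plant import r
from h import *
import sys
c=cons(-0.068); H=np.array([535,-43.4,130.7]); hinge=H+c.apply([0,185,-7])
o=r.observe(); Q=R.from_rotvec(o["orientation"]); ax=Q.inv().apply(c.apply([-1,0,0])); h=Q.inv().apply(hinge-o["tcp_pos"])
h-=ax*(ax@h)
v=c.inv().apply(o["tcp_pos"]-hinge); print("polar angle of TCP",round(np.arctan2(v[2],-v[1]),3),"radius",np.hypot(v[1],v[2]).round(1),"along",v[0].round(1),"tilt of tool z",c.inv().apply(Q.apply([0,0,1])).round(3))
for d in [float(a) for a in sys.argv[1:]]: print(d,"turn",(ax*d).round(4),"shift mm",(h-R.from_rotvec(ax*d).apply(h)).round(2))
print("F",Q.inv().apply(o["ft_force"]).round(1),"M",Q.inv().apply(o["wrist_torque"]).round(2),o["joints"].round(2),o["opening"],"t",o["time_s"],"tcp",o["tcp_pos"].round(1))
E
python3 arc.py 0.08 0.1
```

```text
to home: [ 0.017   0.0094 -1.6464] [0.15 0.66 0.82] F tool [ 0.2  0.7 -1.2] M [-0.55  0.07 -0.03] 9.4 [-0.26 -0.19  2.1   0.07  0.94  1.42]
key axis in cover frame [-2.41  0.34 24.86] turn so far [-0.017 -0.009  1.646]
polar angle of TCP 0.17 radius 187.6 along 0.7 tilt of tool z [-0.017 -0.004 -1.   ]
0.08 turn [0.006  0.0798 0.0013] shift mm [ -3.05   0.48 -14.69]
0.1 turn [0.0076 0.0997 0.0017] shift mm [ -3.99   0.61 -18.31]
F [ 0.2  0.7 -1.2] M [-0.55  0.07 -0.03] [-0.26 -0.19  2.1   0.07  0.94  1.42] 9.363407686795714 t 12.2 tcp [528.  -42.8 154.5]
```

move_arm:
  targets:
    - [[0.006, 0.08, 0.001], [-0.003, 0.0005, -0.0147], 0]
    - [[0.006, 0.08, 0.001], [-0.003, 0.0005, -0.0147], 0]
    - [[0.006, 0.08, 0.001], [-0.003, 0.0005, -0.0147], 0]
    - [[0.006, 0.08, 0.001], [-0.003, 0.0005, -0.0147], 0]

```text
time_s: 12.6
tcp_pos: [511.4, -23.2, 205.4]
orientation: [1.921, -2.361, 0.681]
ft_force: [0.7, -1.5, -7.3]
opening: 8.9
```

```bash
python3 arc.py 0.08 0.1; python3 - <<'E'
from plant import r
from h import *
f=r.grab_frame("scene"); g=f["frame"][100:340,140:400,::-1]
w=r.grab_frame("wrist")["frame"][120:360,130:430,::-1]
cv2.imwrite("pics/s2.png",cv2.resize(np.hstack([g,w]),None,fx=1.4,fy=1.4))
E
```

```text
polar angle of TCP 0.476 radius 187.2 along -0.6 tilt of tool z [-0.018 -0.326 -0.945]
0.08 turn [0.0064 0.0797 0.0014] shift mm [ -2.7    0.48 -14.72]
0.1 turn [0.0081 0.0997 0.0018] shift mm [ -3.56   0.62 -18.36]
F [-0.9  1.5  7.3] M [-0.33 -0.39 -0.13] [ 0.04 -0.21  2.05 -0.41  1.08  1.97] 8.925285633190093 t 12.6 tcp [511.4 -23.2 205.4]
```

View pics/s2.png

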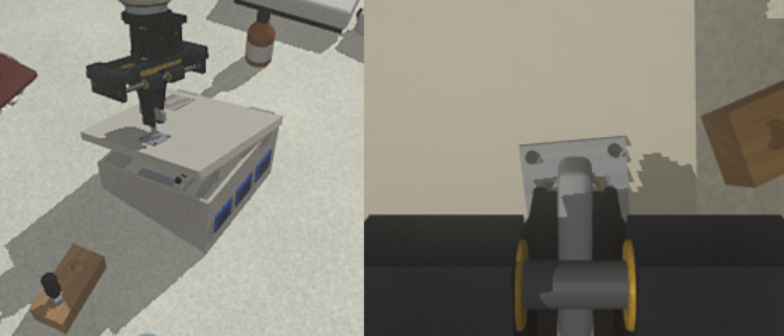

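The cover is lifting with a ~7 N load. The wrist joints are using up range (j6 1.97), so I'll go part-way with the key and then push from underneath.

move_arm:
  targets:
    - [[0.006, 0.08, 0.001], [-0.0028, 0.0005, -0.0147], 0]
    - [[0.006, 0.08, 0.001], [-0.0028, 0.0005, -0.0147], 0]
    - [[0.006, 0.08, 0.001], [-0.0028, 0.0005, -0.0147], 0]

```text
time_s: 13.0
tcp_pos: [502.0, 1.8, 238.9]
orientation: [1.735, -2.215, 0.879]
ft_force: [3.6, -3.5, -5.7]
opening: 9.7
```

```bash
python3 arc.py 0.08 0.1
```

```text
polar angle of TCP 0.705 radius 186.6 along -0.8 tilt of tool z [-0.02  -0.543 -0.84 ]
0.08 turn [0.006  0.0798 0.0016] shift mm [ -2.52   0.49 -14.7 ]
0.1 turn [0.0074 0.0997 0.002 ] shift mm [ -3.33   0.62 -18.35]
F [-1.  -1.9  7.2] M [ 0.1  -0.47 -0.17] [ 0.25 -0.11  1.96 -0.66  1.28  2.26] 9.67997897229129 t 13.0 tcp [502.    1.8 238.9]
```

move_arm:
  targets:
    - [[0.006, 0.08, 0.001], [-0.0027, 0.0005, -0.0147], 0]
    - [[0.006, 0.08, 0.001], [-0.0027, 0.0005, -0.0147], 0]
    - [[0.006, 0.06, 0.001], [-0.002, 0.0004, -0.011], 0]

```text
time_s: 13.3
tcp_pos: [496.0, 31.0, 263.3]
orientation: [1.556, -2.066, 1.037]
ft_force: [2.8, -8.4, -1.3]
opening: 8.9
```

```bash
python3 arc.py 0.08 0.1
```

```text
polar angle of TCP 0.913 radius 185.5 along -0.9 tilt of tool z [-0.022 -0.717 -0.696]
0.08 turn [0.0055 0.0798 0.0018] shift mm [ -2.22   0.48 -14.66]
0.1 turn [0.0069 0.0997 0.0022] shift mm [ -2.96   0.61 -18.29]
F [ 3.8 -3.2  7.4] M [ 0.3   0.21 -0.12] [ 0.41  0.05  1.85 -0.81  1.5   2.44] 8.924703587933552 t 13.3 tcp [496.   31.  263.3]
```

Cover is at about 0.8 rad. Releasing the key and backing off along the tool axis.

move_arm:
  targets:
    - [[0, 0, 0], [0, 0, 0], 0.5]
    - [[0, 0, 0], [0, 0, 0], 0.5]
    - [[0, 0, 0], [0, 0, -0.005], 0.5]
    - [[0, 0, 0], [0, 0, -0.02], 0.5]
    - [[0, 0, 0], [0, 0, -0.03], 0.5]
    - [[0, 0, 0], [0, 0, -0.03], 0.5]

```text
time_s: 13.9
tcp_pos: [481.9, 89.7, 315.9]
orientation: [1.56, -2.065, 1.011]
ft_force: [0.1, -0.3, 0.5]
opening: 41.6
```

```bash
cat > go.py <<'E'
# go.py x y z : step to TCP point in shut-cover frame S (origin keyhole), tool square to the slope
from plant import r
from h import *
import sys
c=cons(-0.068); H=np.array([535,-43.4,130.7])
o=r.observe(); Q=R.from_rotvec(o["orientation"])
print("S pos",c.inv().apply(o["tcp_pos"]-H).round(1)); 
T=[float(a) for a in sys.argv[1:4]]
if T:
    a,b=rel(o,c*FLIP,H+c.apply(T)); print("turn",a.round(3),np.linalg.norm(a).round(2),"shift",b.round(1),"shift in final tool axes",((c*FLIP).inv()).apply(H+c.apply(T)-o["tcp_pos"]).round(1))
print("F in S",c.inv().apply(o["ft_force"]).round(1),o["joints"].round(2),round(o["opening"],1),"t",o["time_s"],"tcp",o["tcp_pos"].round(1))
E
python3 go.py -20 10 270; python3 - <<'E'
from plant import r
from h import *
f=r.grab_frame("scene"); g=f["frame"][60:340,110:400,::-1]
w=r.grab_frame("wrist")["frame"][80:360,130:430,::-1]
cv2.imwrite("pics/s3.png",cv2.resize(np.hstack([g,w]),None,fx=1.35,fy=1.35))
E
```

```text
S pos [ -1.8 129.1 195.3]
turn [ 0.637 -0.617 -1.552] 1.79 shift [137.6   8.6  33.1] shift in final tool axes [-18.2 119.1 -74.7]
F in S [ 0.2 -0.3  0.4] [ 0.51  0.06  1.74 -0.77  1.65  2.42] 41.6 t 13.9 tcp [481.9  89.7 315.9]
```

View pics/s3.png

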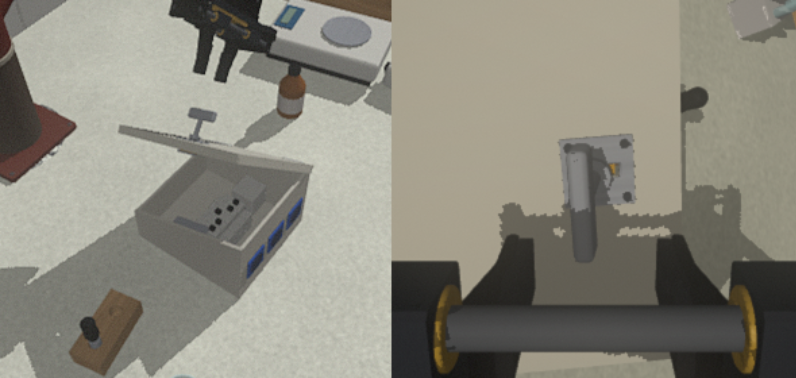

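The cover is held half open with the key in the lock at ~(195,120), and the breakers are visible. The bottle is clear. Next I rise and re-orient the tool to come round to the free edge.

move_arm:
  targets:
    - [[0, 0, 0], [0.03, 0, -0.03], 0.5]
    - [[0, 0, 0], [0.035, 0, -0.035], 0.3]
    - [[0.05, -0.048, -0.12], [0.02, 0, -0.02], 0]
    - [[0.05, -0.048, -0.12], [0, 0, 0], 0]
    - [[0.05, -0.048, -0.12], [0, 0, 0], 0]
    - [[0.05, -0.048, -0.12], [0, 0, 0], 0]
    - [[0.05, -0.048, -0.12], [0, 0, 0], 0]
    - [[0.05, -0.048, -0.12], [0, 0, 0], 0]
    - [[0.05, -0.048, -0.12], [0, 0, 0], 0]
    - [[0.05, -0.048, -0.12], [0, 0, 0], 0]
    - [[0.05, -0.048, -0.12], [0, 0, 0], 0]
    - [[0.05, -0.048, -0.12], [0, 0, 0], 0]

```text
time_s: 15.2
tcp_pos: [441.6, 88.1, 430.6]
orientation: [2.94, -0.58, 0.67]
ft_force: [-0.3, -0.2, -1.2]
opening: 0.7
```

```bash
python3 go.py -20 -70 270
```

```text
S pos [ -4.5 124.8 316.8]
turn [ 0.105 -0.132 -0.301] 0.34 shift [ 34.6 185.9  68.2] shift in final tool axes [-15.5 194.8  46.8]
F in S [-0.7 -0.2 -1. ] [ 0.19 -0.56  1.89 -0.23  1.43  0.57] 0.7 t 15.2 tcp [441.6  88.1 430.6]
```

move_arm:
  targets:
    - [[0.035, -0.044, -0.1], [0.006, 0.04, 0.005], 0]
    - [[0.035, -0.044, -0.1], [0.002, 0.04, 0.005], 0]
    - [[0.035, -0.044, -0.1], [0, 0.04, 0], 0]
    - [[0, 0, 0], [0, 0.04, 0], 0]
    - [[0, 0, 0], [0, 0.04, 0.01], 0]

```text
time_s: 15.7
tcp_pos: [414.0, -89.5, 415.8]
orientation: [3.064, -0.201, 0.535]
ft_force: [0.1, -0.3, -0.3]
opening: 0.6
```

```bash
python3 go.py -5 -70 130
```

```text
S pos [-23.7 -54.2 307.5]
turn [ 0.023 -0.032 -0.059] 0.07 shift [ 13.9  10.7 178.3] shift in final tool axes [ 18.7  15.8 177.5]
F in S [ 0.  -0.3 -0.3] [-0.5  -0.64  1.94  0.12  1.52 -0.36] 0.6 t 15.7 tcp [414.  -89.5 415.8]
```

move_arm:
  targets:
    - [[0.023, -0.032, -0.059], [0.014, 0.011, 0.02], 0]
    - [[0, 0, 0], [0.002, 0.002, 0.04], 0]
    - [[0, 0, 0], [0.002, 0.002, 0.04], 0]
    - [[0, 0, 0], [0, 0, 0.04], 0]
    - [[0, 0, 0], [0, 0, 0.03], 0]
    - [[0, 0, 0], [0, 0, 0.01], 0]

```text
time_s: 16.3
tcp_pos: [484.1, -127.4, 245.7]
orientation: [3.077, -0.14, 0.505]
ft_force: [-1.1, 1.0, -0.2]
opening: 0.5
```

```bash
python3 go.py -5 -70 125
```

```text
S pos [ -7.4 -87.3 123.3]
turn [ 0.013 -0.012 -0.021] 0.03 shift [  2.  -17.3  -1.9] shift in final tool axes [  2.4 -17.3  -1.7]
F in S [-1.1  1.   0.2] [-0.5  -0.38  2.08  0.13  1.14 -0.45] 0.5 t 16.3 tcp [ 484.1 -127.4  245.7]
```

move_arm:
  targets:
    - [[0.013, -0.012, -0.02], [0.002, -0.03, 0], 0]
    - [[0, 0, 0], [0, -0.03, 0], 0]
    - [[0, 0, 0], [0, -0.025, 0], 0]
    - [[0, 0, 0], [0, -0.02, -0.01], 0]
    - [[0, 0, 0], [0, -0.02, -0.015], 0]

```text
time_s: 16.8
tcp_pos: [485.2, -9.6, 270.1]
orientation: [3.077, -0.122, 0.484]
ft_force: [-3.2, -7.3, 0.7]
opening: 0.2
```

```bash
python3 go.py -5 70 175
```

```text
S pos [ -6.4  30.3 148.6]
turn [ 0.015  0.001 -0.009] 0.02 shift [  1.  -39.3 -27. ] shift in final tool axes [  1.4 -39.7 -26.4]
F in S [-2.4 -7.5  1.5] [-0.2  -0.43  2.07  0.03  1.19 -0.13] 0.2 t 16.8 tcp [485.2  -9.6 270.1]
```

move_arm:
  targets:
    - [[0, 0, 0], [0, -0.02, -0.012], 0]
    - [[0, 0, 0], [0, -0.02, -0.01], 0]
    - [[0, 0, 0], [0, -0.02, -0.009], 0]
    - [[0, 0, 0], [0, -0.02, -0.006], 0]
    - [[0, 0, 0], [0, -0.02, -0.004], 0]
    - [[0, 0, 0], [0, -0.02, -0.002], 0]

```text
time_s: 17.4
tcp_pos: [478.8, 105.0, 317.4]
orientation: [3.058, -0.135, 0.491]
ft_force: [-2.6, -4.5, 0.2]
opening: 0.6
```

```bash
python3 go.py -5 180 190
```

```text
S pos [ -5.3 144.3 198. ]
turn [ 0.033 -0.005 -0.015] 0.04 shift [ -0.3 -36.    6.8] shift in final tool axes [  0.3 -35.7   8. ]
F in S [-2.1 -4.6  0.9] [ 0.12 -0.41  1.97 -0.1   1.28  0.22] 0.6 t 17.4 tcp [478.8 105.  317.4]
```

move_arm:
  targets:
    - [[0.015, 0, -0.01], [0, -0.018, 0.004], 0]
    - [[0.01, 0, 0], [0, -0.018, 0.003], 0]
    - [[0, 0, 0], [0, -0.015, 0.001], 0]

```text
time_s: 17.7
tcp_pos: [485.9, 154.2, 313.8]
orientation: [3.078, -0.117, 0.507]
ft_force: [0.2, -4.3, -1.5]
opening: 0.4
```

```bash
python3 go.py -5 210 190
```

```text
S pos [ -2.8 193.8 193.4]
turn [ 0.01  -0.013 -0.007] 0.02 shift [ -2.4 -16.3   3.2] shift in final tool axes [ -2.2 -16.2   3.4]
F in S [-0.  -4.3 -1.6] [ 0.22 -0.36  1.94 -0.11  1.25  0.32] 0.4 t 17.7 tcp [485.9 154.2 313.8]
```

move_arm:
  targets:
    - [[0, 0, 0], [0, -0.008, 0], 0]
    - [[0, 0, 0], [0, -0.006, 0], 0]

```text
time_s: 17.9
tcp_pos: [486.8, 167.3, 314.4]
orientation: [3.075, -0.118, 0.508]
ft_force: [-0.3, -2.9, -1.5]
opening: 0.9
```

```bash
python3 go.py -5 215 190
```

```text
S pos [ -2.6 207.  193.9]
turn [ 0.012 -0.014 -0.007] 0.02 shift [-2.5 -8.1  3.8] shift in final tool axes [-2.4 -8.   3.9]
F in S [-0.5 -3.  -1.4] [ 0.25 -0.34  1.92 -0.12  1.25  0.35] 0.9 t 17.9 tcp [486.8 167.3 314.4]
```

move_arm:
  targets:
    - [[0, 0, 0], [0, -0.006, 0], 0]
    - [[0, 0, 0], [0, -0.005, 0], 0]

```text
time_s: 18.1
tcp_pos: [487.4, 172.6, 314.5]
orientation: [3.063, -0.121, 0.504]
ft_force: [-5.6, -29.0, 3.7]
opening: 0.6
```

```bash
python3 go.py -5 225 190
```

```text
S pos [ -2.4 212.3 194. ]
turn [ 0.026 -0.013 -0.007] 0.03 shift [ -2.8 -12.8   3.6] shift in final tool axes [ -2.6 -12.7   4. ]
F in S [ -2.3 -29.3   4.6] [ 0.28 -0.32  1.91 -0.14  1.25  0.38] 0.6 t 18.1 tcp [487.4 172.6 314.5]
```

Force jumped from 3 to 29 N at the expected place, so the cover is on its stop. Backing off.

move_arm:
  targets:
    - [[0, 0, 0], [0, 0.02, 0], 0]
    - [[0, 0, 0], [0, 0.04, 0], 0]
    - [[0, 0, 0], [0, 0.05, -0.01], 0]
    - [[0, 0, 0], [0, 0.04, -0.02], 0]
    - [[0, 0, 0], [0, 0.03, -0.02], 0]
    - [[0, 0, 0], [0, 0, 0], 0]
    - [[0, 0, 0], [0, 0, 0], 0]

```text
time_s: 18.8
tcp_pos: [457.2, -9.3, 371.3]
orientation: [3.063, -0.121, 0.521]
ft_force: [0.5, 0.7, 0.3]
opening: 0.6
```

```bash
python3 go.py; python3 - <<'E'
from plant import r
from h import *
g=r.grab_frame("scene")["frame"][60:340,110:400,::-1]
f=r.grab_frame("top");w=f["frame"][70:350,170:450,::-1]
cv2.imwrite("pics/s4.png",cv2.resize(np.hstack([g,w]),None,fx=1.4,fy=1.4))
c=cons(-0.068); H=np.array([535,-43.4,130.7]); hinge=H+c.apply([0,185,-7])
for th in(1.6,1.7,1.75): print(th,[np.round((np.array(proj(f,hinge+(cons(-0.068,th)).apply([x,-232,0])))-[170,70])*1.4+[406,0]) for x in(-131,131)])
E
```

```text
S pos [ -1.7  28.8 253.5]
F in S [0.5 0.7 0.2] [-0.21 -0.55  1.96  0.03  1.39 -0.13] 0.6 t 18.8 tcp [457.2  -9.3 371.3]
1.6 [array([488., 328.]), array([496., 138.])]
1.7 [array([472., 326.]), array([479., 137.])]
1.75 [array([464., 326.]), array([471., 137.])]
```

View pics/s4.png

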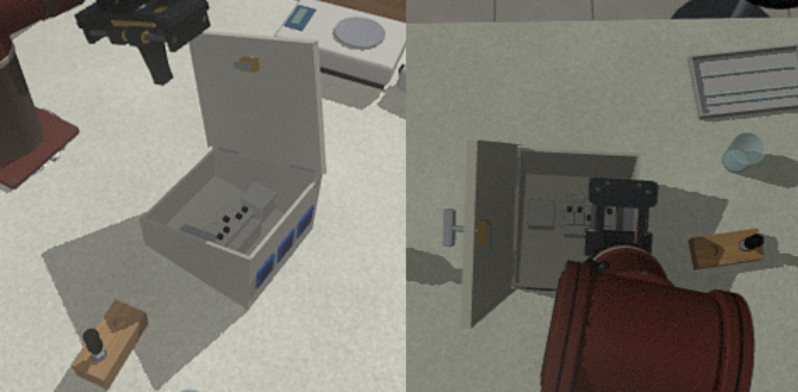

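The cover's free edge runs from ~(464,326) to ~(470,140) in the top view. That matches the projection for 1.75 rad: (464,326) to (471,137). The key is still in the lock, and the beaker and spinner have not moved.

```bash
python3 -c "
from plant import r
print(r.sign_off())"
```

```text
the job is handed in; nothing more can be done
None
```

The job is done and handed in at about 19 s of the 66 s allowed. The cover is back at its stop and the key is still in the lock.

**What I did:** I took the key from the block and pushed it into the lock. I turned it clockwise to its stop, lifted the cover to about 0.8 rad by the turned key, and let go. Then I pushed the free edge over from underneath with closed fingers and backed away.

**Checks that agreed:**
- **Key home:** force rose to about 58 N within 0.3 mm of the expected full depth.
- **Latch turned:** turning moment climbed to about 1 N m at the stop, and the cover then lifted freely at about 7 N.
- **Cover at stop:** pushing force jumped from 3 to 29 N, and in the top picture the free edge matches 1.75 rad to within a few pixels.
- **Clear of everything:** contact force was near zero after backing off, and the beaker, nut spinner and block are where they were. The bottle is outside that last close-up; it stood untouched in the earlier picture with the cover half open.

**Checks that disagreed:**
- **Key bar:** it lay across the block, not along it as the text said, so I went by the pictures.
- **Drift and depth:** the first grasp drifted about 7 mm, so I did it again. During the turn the measured depth was 0.7–1.6 mm short of home, so I pressed again while turning; it still read 0.7–0.8 mm short afterwards.
- **Sideways reading:** the estimated key axis also wandered by about 2 mm, with only small forces.

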